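# Fit the pump to a turned soap dispenser and try its stroke

## Robot

A 7-joint arm with a two-finger parallel gripper is mounted at the origin on the work surface. World frame = base frame: x ahead of the robot, y to its left, z up, the work surface at z = 0. Lengths are in m, angles in rad, forces in N, time in s.
With the tool pointing down it reaches from about 0.425 to 0.875 m from the base axis. Payload 4.7 kg.
Tool frame: the origin (TCP) lies between the finger pads; the fingertips stand 11 mm ahead of it and the grasp point (between the pads) lies 8 mm behind it; z points along the fingers, y is the direction in which the jaws open and shut (so a half turn about z gives the same grasp; the last joint's range is limited). The gripper opens to 87 mm and grips with 3 to 60 N. Pads are 19 mm wide; open, the fingers measure 117 mm over their backs; the gripper's body (75 mm by 190 mm) begins 51 mm behind the grasp point.
Start: joints at [-1.191, 0.321, -0.07, 1.45, 0.023, 1.371, -0.057], TCP at [0.233, 0.607, 0.234] pointing down, gripper open.
Joint ranges: [-2.86, 2.86], [-0.3, 2.09], [-1.38, 1.24], [0.06, 2.45], [-1.56, 4.7], [0.09, 2.05], [-2.69, 2.69]. Speed limits (rad/s): [2.57, 2.57, 3.14, 3.14, 3.14, 3.14, 3.14].

## Interface

Orientations are given as [roll, pitch, yaw] about the fixed x, y, z axes, in that order (R = Rz(yaw) Ry(pitch) Rx(roll)).
In Python, from bench import robot gives the robot as it stands.
- The arm moves only by the tool servo_tool, never from a script. Its argument "moves" is a list that holds one entry, the list of rows, each a list of 6 numbers: the shift along the tool's x, y, z in m, then the turn, a rotation vector about the tool's x, y, z in rad. In form: [[[x, y, z, rx, ry, rz], ...]]. A call has 1 to 12 rows; each row is the pose to reach, as a shift and turn from the pose commanded when the call began, along the tool's axes at that moment; what a row does not reach only later rows make up. A row lasts 1/8 s, in which the tool goes at most 62.5 mm and 10.7 degrees, less where a joint would pass 70% of its speed; a pose out of reach is approached as far as the arm can. A call with a gripper value outside its range is refused whole. "gripper" is the opening in per cent of the stroke, from 0 (shut) to 100 (fully open), set as the call begins (left out, the last holds). The fingers move at their own pace and stop on an object; "squeeze" is the grip in N (left out, the last holds). Time passes only in rows, so rows that repeat a pose let the fingers close. It gives the time, the measured TCP pose, the force and the opening at its end, in the units of the state.
- robot.get_obs(): the state, without advancing time (a new reading comes with each control period).
- robot.read_camera(name): name is "scene" or "top" or "wrist"; returns a dict with "pixels" (384x512x3 uint8, red, green, blue), "camera_matrix" (3x3 intrinsics, pixels), "pose" (4x4, takes a point from camera to world coordinates). Camera axes: x right, y up, looking along -z (the intrinsics and any distortion apply to the point x, -y, -z); pixel columns grow to the right and rows downward; lengths in m; the calibration is good to about 2 mm. A picture is of the moment at which its call begins. There is no depth.
- robot.finish_job(): hands the job in, once; it reports no verdict.
The state is a dict: "t": time; "joint_positions": joint angles; "joint_vel": joint speeds; "joint_torque": joint torques, N m; "tool_pos": TCP position; "tool_rot": TCP orientation; "ft_force": force on the tool from outside, world axes, zero at the start; "ft_torque": the same for the moment, N m; "grip_width": finger opening in m.
Only numpy, scipy, OpenCV 4.12 (cv2) and the standard library are available. Lean on these libraries where they do the work, as an engineer would, in place of code of your own. Each camera call takes 0.05 s, during which the arm holds its last target.

## Task

Take the steel soap pump out of the drilled rack and slide it, dip tube first, into the bored neck of the empty turned wooden dispenser until its collar sits flat on the rim, then let go of it. Then try the pump: press its head straight down to the stop, hold it fully down for a full second, and let it spring all the way back up. The dispenser must end standing upright on the bench with the pump seated; leave everything else on the bench where it is.

Things in the scene. Friction and masses are not known exactly. Their poses are not given: they have to be found in the camera images.
- pump: The loose soap pump, about 100 g, upright in one of the rack's two holes. Knurled steel collar 36 mm across, 18 mm tall, straight-sided (the place to grip); origin on the axis at the UNDERSIDE of the collar, z up. Below it a white plastic plug, 24.5 mm across for 9 mm, tapering to a 19 mm chamber (16 to 46 mm below), then a taper to the dip tube. Above it the stem and the sprung head.
- pump_head (a joint): Stroke of the pump head in m, on a spring: 0 is fully up, 0.014 is down at the stop. It takes 3 N to start it down and about 8 N to hold it at the stop; it springs back by itself when let go.
- pump_top (a point): Middle of the flat top of the pump head, 50 mm above the collar's underside when up. Head: steel button 28 mm across, 16 mm tall, its underside 16 mm above the collar when up. Its spout, a 9 mm bar with the end bent down, leaves along -x of this frame (and of pump), 44 mm above the collar's underside, and reaches 54 mm from the axis.
- bottle: The empty dispenser body, no pump in it: turned pale wood, round, 110 mm tall, loose, about 0.3 kg; origin at the centre of its underside, z up. Foot 68 mm across, belly 78 mm at 22 mm height, narrowing to a straight neck 44 mm across over the top 8 mm. A straight 27 mm bore runs from the flat rim down to 8 mm above the underside.
- bottle_mouth (a point): Centre of the bore at the level of the dispenser's rim, 110 mm above its underside; z up.
- rack: Plywood rack fixed to the bench: a board 64 mm (x) by 200 mm (y), its top 100 mm above the bench, on two end boards; two 28 mm through holes on its long (y) axis, 55 mm either side of the middle. One holds the pump, the other the pourer, either way round, each with its collar's underside on the board's top. Origin at bench level under the middle.
- pourer: Bystander: the other fitting in the rack, a cork with a 36 mm steel collar and a slim conical steel spout straight up, 44 mm above the rack's top. Origin on the axis at the underside of its collar.
- pot: Bystander: squat wide-mouthed turned pot of the same pale wood, 94 mm across, 72 mm tall, mouth about 72 mm across. Origin at the centre of its underside.
- finished: Bystander: a finished dispenser in dark wood with its pump already fitted, 160 mm tall in all, 78 mm across. Origin at the centre of its underside.
- chuck: Bystander: four-jaw lathe chuck standing on its back, dark steel, 100 mm across, 90 mm tall. Origin at the centre of its underside.
- can: Bystander: round tin of finish, 80 mm across, 122 mm tall. Origin at the centre of its underside.
- glue: Bystander: white glue bottle with a nozzle, 62 mm across, 188 mm tall. Origin at the centre of its underside.
- sanding_block: Bystander: cork-faced sanding block, 110 by 62 by 35 mm, lying on the bench. Origin at the centre of its underside.
- gouge: Bystander: turning gouge with a wooden handle, 430 mm long, 28 mm thick, lying roughly along x at the left. Origin under its middle.
- pump_tip (a point): Lower end of the pump's dip tube (7 mm across, from 54 to 85 mm below the collar's underside), on the axis, 85 mm below pump's origin.

How it is judged:
By the outcome, as a careful person would: the job done as asked, in the order asked, and still so for the second after the job is handed in, with the robot touching nothing.
It also fails if it takes over 56 s, if anything falls off the work surface, if the arm or the gripper's body presses on something with over 40 N, if the wrist force passes 120 N, or if a joint passes its speed limit or range.

## Working session

There is one attempt and no reset: what is moved stays moved. The work goes in short steps, Python scripts to look and compute and a tool call to move; the robot and the scene stay as the last step left them, time stands still between calls to the robot, and variables do not carry over. Pictures are saved under pics/ and viewed, and the job is handed in when it is done.

Besides the shell and the picture viewer there is one more tool, called after "Emit:" as name(argument=value, ...), one argument or row to a line, values as JSON. servo_tool: Moves the arm, as the interface text tells. Its arguments: {"type":"object","properties":{"moves":{"type":"array","items":{"type":"array","items":{"type":"array","items":{"type":"number"}}}},"gripper":{"type":"number"},"squeeze":{"type":"number"}},"required":["moves"]}

```bash
ls; mkdir -p pics; cat > h.py <<'E'
import numpy as np, cv2
from bench import robot
def snap(n,tag):
    c=robot.read_camera(n); cv2.imwrite(f'pics/{tag}.png',c['pixels'][:,:,::-1]); np.savez(f'pics/{tag}.npz',K=c['camera_matrix'],P=c['pose'],I=c['pixels'],**({'d':c['distortion']} if 'distortion' in c else {}))
    return c
def load(tag): return np.load(f'pics/{tag}.npz')
def ray(c,u,v):
    K=c['K'];P=c['P']; p=np.linalg.inv(K)@[u,v,1]; d=P[:3,:3]@np.array([p[0],-p[1],-p[2]]); return P[:3,3],d/np.linalg.norm(d)
def onz(c,u,v,z):
    o,d=ray(c,u,v); return o+d*(z-o[2])/d[2]
def proj(c,X):
    P=c['P'];q=P[:3,:3].T@(np.array(X)-P[:3,3]); q=c['K']@[q[0],-q[1],-q[2]]; return q[:2]/q[2]
E
python3 - <<'E'
from h import *
for n in ['scene','top','wrist']:
    c=snap(n,n+'0'); print(n,list(c),c['camera_matrix'].round(1).tolist(),c['pose'].round(3).tolist())
print(robot.get_obs())
E
```

```text
pics
scene ['pixels', 'camera_matrix', 'pose'] [[350.4, 0.0, 254.8], [0.0, 350.4, 196.9], [0.0, 0.0, 1.0]] [[0.597, -0.481, 0.642, 1.308], [0.803, 0.363, -0.474, -0.499], [-0.005, 0.798, 0.602, 0.79], [0.0, 0.0, 0.0, 1.0]]
top ['pixels', 'camera_matrix', 'pose'] [[390.8, 0.0, 259.8], [0.0, 390.8, 191.5], [0.0, 0.0, 1.0]] [[-0.001, 0.986, -0.165, 0.436], [-1.0, -0.002, -0.006, 0.026], [-0.006, 0.165, 0.986, 1.108], [0.0, 0.0, 0.0, 1.0]]
wrist ['pixels', 'camera_matrix', 'pose'] [[306.9, 0.0, 252.0], [0.0, 306.9, 194.0], [0.0, 0.0, 1.0]] [[0.357, -0.896, -0.265, 0.16], [0.934, 0.342, 0.104, 0.635], [-0.003, -0.285, 0.958, 0.384], [0.0, 0.0, 0.0, 1.0]]
{'t': 0.15, 'joint_positions': array([-1.1908947 ,  0.32162981, -0.07013783,  1.45139014,  0.0226332 ,
        1.37080363, -0.05687392]), 'joint_vel': array([ 0.00079077, -0.00104389, -0.00130012, -0.00151732,  0.00034405,
       -0.00022681, -0.0009348 ]), 'joint_torque': array([ 1.71357233e-04, -4.91796327e+01, -4.04366562e-01, -3.12877965e+01,
       -6.38494408e-02,  4.03605122e-02,  1.47441224e-04]), 'tool_pos': array([0.23238248, 0.6066103 , 0.23273039]), 'tool_rot': array([-3.14015288e+00,  1.02363658e-04,  2.77589844e+00]), 'ft_force': array([ 0.02781818, -1.59669588, -0.65092828]), 'ft_torque': array([-0.00813578, -0.03605936,  0.01381652]), 'grip_width': 0.08709687092331071}
```

View pics/scene0.png

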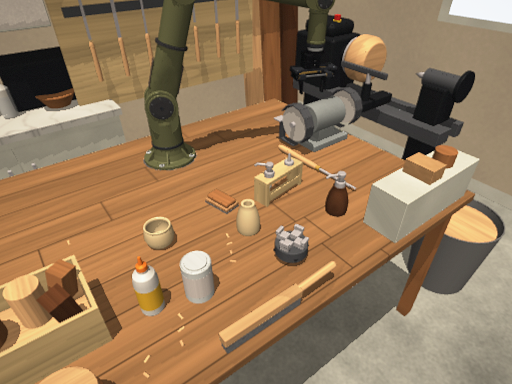

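View pics/top0.png

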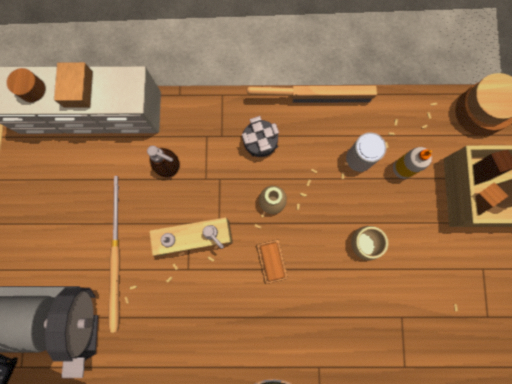

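View pics/wrist0.png

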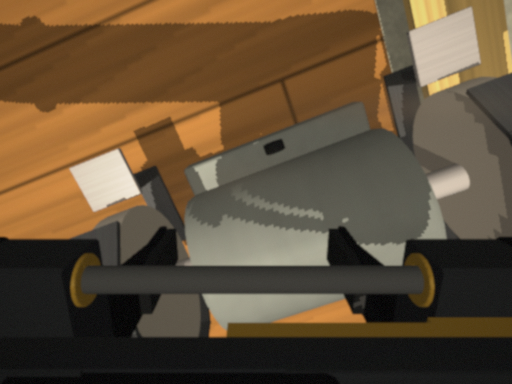

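```bash
python3 - <<'E'
from h import *
a=load('top0')['I'][:,:,::-1]; cv2.imwrite('pics/topz.png',cv2.resize(a[150:270,140:300],None,fx=5,fy=5,interpolation=cv2.INTER_CUBIC))
a=load('scene0')['I'][:,:,::-1]; cv2.imwrite('pics/scz.png',cv2.resize(a[130:250,220:370],None,fx=5,fy=5,interpolation=cv2.INTER_CUBIC))
E
```

```text
(no output)
```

View pics/topz.png

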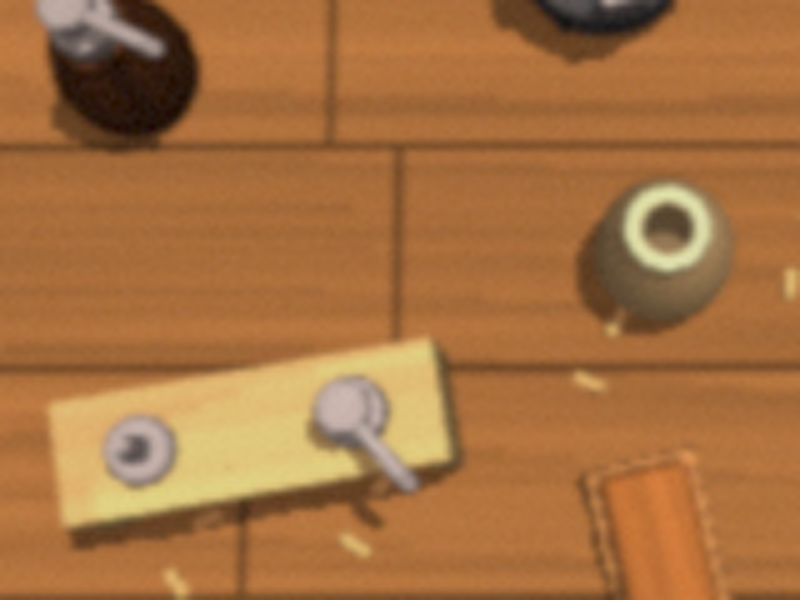

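View pics/scz.png

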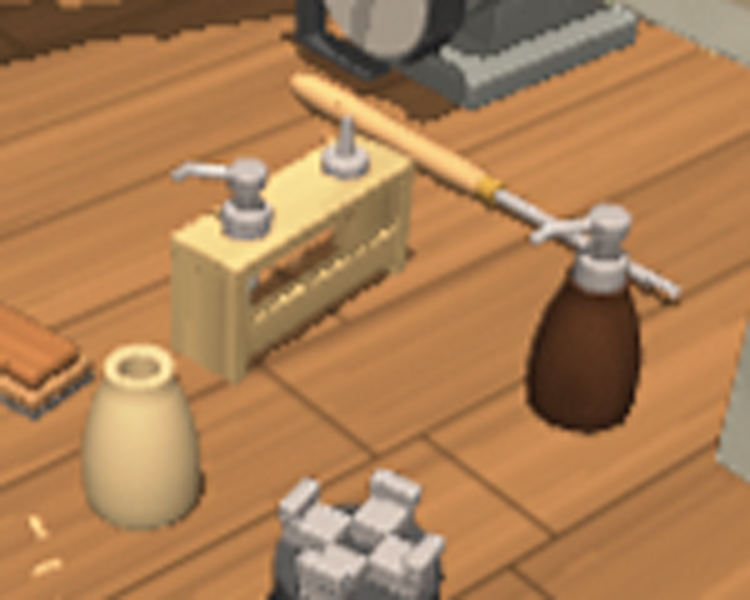

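```bash
python3 - <<'E'
from h import *
c=load('top0')
f=lambda x,y,z:onz(c,140+x/5-.4,150+y/5-.4,z)
print('pump top',f(348,408,.15)); print('spout end',f(410,487,.144)); print('pourer collar',f(139,450,.118)); print('mouth',f(668,227,.11))
R=[f(x,y,.10) for x,y in [(50,407),(432,340),(458,460),(70,530)]]; print(np.array(R).round(4)); print('rack c',np.mean(R,0)); 
for i in range(4): print(np.linalg.norm(R[i]-R[i-1]))
m=np.mean(R,0); d=(R[0]+R[3]-R[1]-R[2]); d/=np.linalg.norm(d); print('holes',m+.055*d,m-.055*d, np.arctan2(d[1],d[0]))
s=load('scene0')
g=lambda x,y,z:onz(s,220+x/5-.4,130+y/5-.4,z)
print('scene: pumptop',g(249,171,.15),'mouth',g(139,367,.11),'spoutend',g(178,172,.144))
print('finished head',f(65,8,.16), 'spout',f(158,46,.154))
E
```

```text
pump top [0.49850749 0.15528728 0.15      ]
spout end [0.46032879 0.12497315 0.144     ]
pourer collar [0.47963294 0.26466698 0.118     ]
mouth [ 0.59416321 -0.00303686  0.11      ]
[[0.5025 0.3158 0.1   ]
 [0.5368 0.1192 0.1   ]
 [0.4751 0.1051 0.1   ]
 [0.4399 0.3027 0.1   ]]
rack c [0.48857659 0.21071221 0.1       ]
0.06392648267223426
0.19951674352440324
0.0632868457791749
0.20073175288390552
holes [0.47903407 0.26487807 0.1       ] [0.49811911 0.15654635 0.1       ] 1.745179166236179
scene: pumptop [0.50377606 0.1583363  0.15      ] mouth [ 0.59490351 -0.00170932  0.11      ] spoutend [0.46735122 0.12411912 0.144     ]
finished head [0.69812368 0.30005168 0.16      ] spout [0.67992332 0.25405711 0.154     ]
```

```bash
cat >> h.py <<'E'
from scipy.spatial.transform import Rotation as Ro
def go(x,y,z,yaw=None):
    o=robot.get_obs(); p=o['tool_pos']; R=Ro.from_euler('xyz',o['tool_rot'])
    T=Ro.from_euler('xyz',[np.pi,0,np.radians(yaw)]) if yaw is not None else Ro.from_euler('xyz',[np.pi,0,o['tool_rot'][2]])
    print('t',o['t'],'p',p.round(4),'rpy',np.degrees(o['tool_rot']).round(2),'F',o['ft_force'].round(2),'w',round(o['grip_width'],4))
    print('shift',R.inv().apply(np.array([x,y,z])-p).round(4).tolist(),'rot',(R.inv()*T).as_rotvec().round(4).tolist())
E
python3 -c "
from h import *
go(.5,.156,.27,38.5)"
```

```text
t 0.15 p [0.2324 0.6066 0.2327] rpy [-1.7992e+02  1.0000e-02  1.5905e+02] F [ 0.03 -1.6  -0.65] w 0.0871
shift [-0.4111, -0.3252, -0.0368] rot [-0.0008, 0.0016, 2.1039]
```

Emit:
servo_tool(
  moves=[
    [[0,0,-0.05,0,0,0.18],[-0.04,-0.03,-0.06,0,0,0.36],[-0.08,-0.063,-0.06,0,0,0.54],[-0.12,-0.095,-0.06,0,0,0.72],[-0.16,-0.127,-0.06,0,0,0.9],[-0.2,-0.158,-0.06,0,0,1.08],[-0.24,-0.19,-0.06,0,0,1.26],[-0.28,-0.221,-0.055,0,0,1.44],[-0.32,-0.253,-0.05,0,0,1.62],[-0.36,-0.285,-0.045,0,0,1.8],[-0.39,-0.31,-0.04,0,0,1.95],[-0.411,-0.325,-0.037,0,0,2.104]],
  ],
  gripper=100,
)

```text
t: 1.65
tool_pos: [0.5007, 0.154, 0.2702]
tool_rot: [3.142, 0.0, 0.664]
ft_force: [0.1, 0.3, 0.4]
grip_width: 0.0873
```

```bash
python3 -c "
from h import *
snap('wrist','w1')
go(.4985,.156,.20,38.5)"
```

```text
t 1.7 p [0.5023 0.1507 0.2699] rpy [1.7986e+02 5.0000e-02 3.7550e+01] F [ 1.37 -2.03  0.07] w 0.0872
shift [0.0003, -0.0067, 0.0699] rot [0.0025, 0.001, -0.0166]
```

View pics/w1.png

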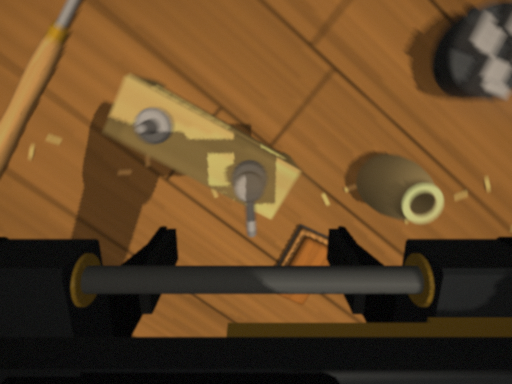

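Emit:
servo_tool(
  moves=[
    [[0,0,0,0,0,0],[0,0,0,0,0,0],[0,0,0,0,0,0]],
  ],
)

```text
t: 2.08
tool_pos: [0.4995, 0.1579, 0.2706]
tool_rot: [-3.141, -0.0, 0.675]
ft_force: [-0.2, 0.0, -0.3]
grip_width: 0.087
```

```bash
python3 - <<'E'
from h import *
snap('wrist','w2')
go(.4985,.156,.20,38.5)
a=load('w2')['I'][:,:,::-1]; cv2.imwrite('pics/w2z.png',cv2.resize(a[70:270,100:460],None,fx=2.2,fy=2.2,interpolation=cv2.INTER_CUBIC))
E
```

```text
t 2.125 p [0.4996 0.1577 0.2707] rpy [-1.7999e+02 -1.0000e-02  3.8650e+01] F [ 0.69 -1.14 -0.52] w 0.087
shift [-0.0019, 0.0006, 0.0707] rot [-0.0002, -0.0002, 0.0026]
```

View pics/w2z.png

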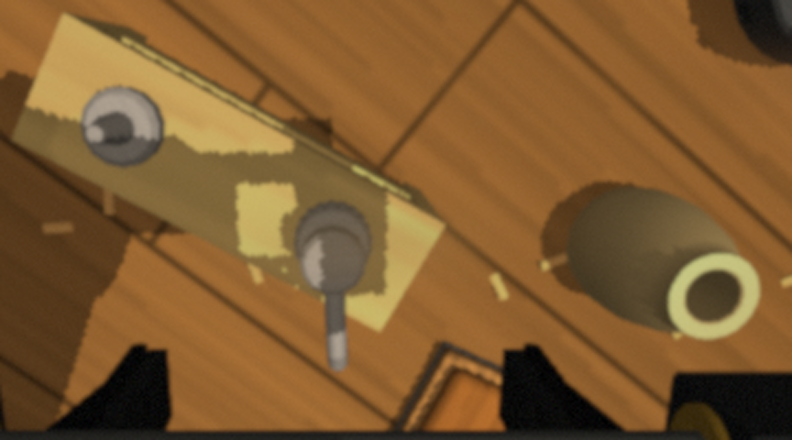

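```bash
python3 - <<'E'
from h import *
c=load('w2')
f=lambda x,y,z:onz(c,100+x/2.2-.3,70+y/2.2-.3,z)
print('head',f(332,259,.15),'collar',f(333.5,240,.118),'mouth',f(713,296,.11),'spout',f(338,366,.144),'pourer',f(122,126,.118))
print(f(297,240,.118)-f(370,240,.118), f(298,255,.15)-f(366,255,.15))
E
```

```text
head [0.50191857 0.16103461 0.15      ] collar [0.5025884  0.16080441 0.118     ] mouth [ 0.59468972 -0.00215759  0.11      ] spout [0.46355143 0.12695794 0.144     ] pourer [0.48464253 0.26583495 0.118     ]
[-2.11094578e-02  2.63615180e-02  5.55111512e-17] [-0.01770747  0.02211443  0.        ]
```

```bash
python3 - <<'E'
from h import *
go(.5005,.1585,.20,41)
E
```

```text
t 2.125 p [0.4996 0.1577 0.2707] rpy [-1.7999e+02 -1.0000e-02  3.8650e+01] F [ 0.69 -1.14 -0.52] w 0.087
shift [0.0012, -0.0001, 0.0707] rot [-0.0002, -0.0002, -0.041]
```

Emit:
servo_tool(
  moves=[
    [[0.001,0,0.03,0,0,-0.04],[0.001,0,0.06,0,0,-0.04],[0.001,0,0.071,0,0,-0.041],[0.001,0,0.071,0,0,-0.041],[0.001,0,0.071,0,0,-0.041]],
  ],
)

```text
t: 2.75
tool_pos: [0.5016, 0.1575, 0.2009]
tool_rot: [3.141, -0.002, 0.713]
ft_force: [-0.7, 0.0, 0.1]
grip_width: 0.0872
```

```bash
python3 - <<'E'
from h import *
snap('wrist','w3'); snap('top','t3'); snap('scene','s3')
go(.5005,.1585,.114,41)
z=lambda t,y0,y1,x0,x1,k:cv2.imwrite(f'pics/{t}z.png',cv2.resize(load(t)['I'][y0:y1,x0:x1,::-1],None,fx=k,fy=k,interpolation=cv2.INTER_CUBIC))
z('w3',60,300,100,460,2.2)
z('s3',100,250,220,370,4)
E
```

```text
t 2.9 p [0.5015 0.1574 0.2007] rpy [ 1.7998e+02 -1.1000e-01  4.0840e+01] F [ 0.29  0.27 -1.07] w 0.087
shift [-0.0002, -0.0016, 0.0867] rot [0.0004, -0.0019, -0.0028]
```

View pics/w3z.png

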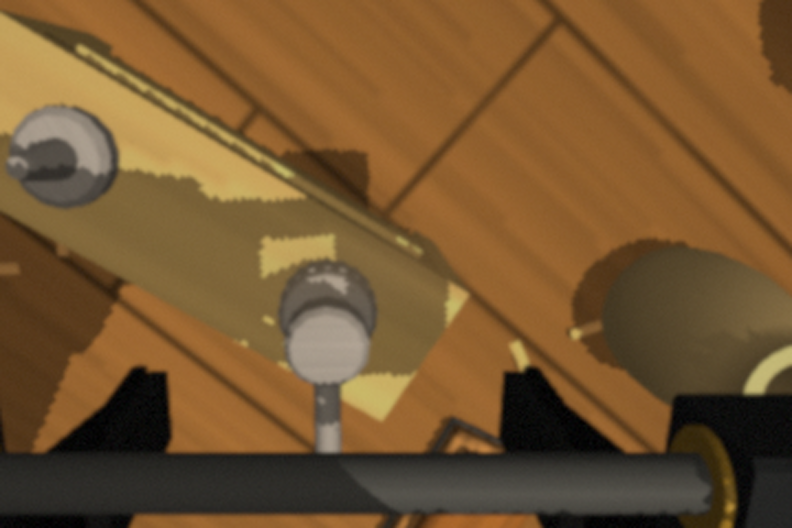

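View pics/s3z.png

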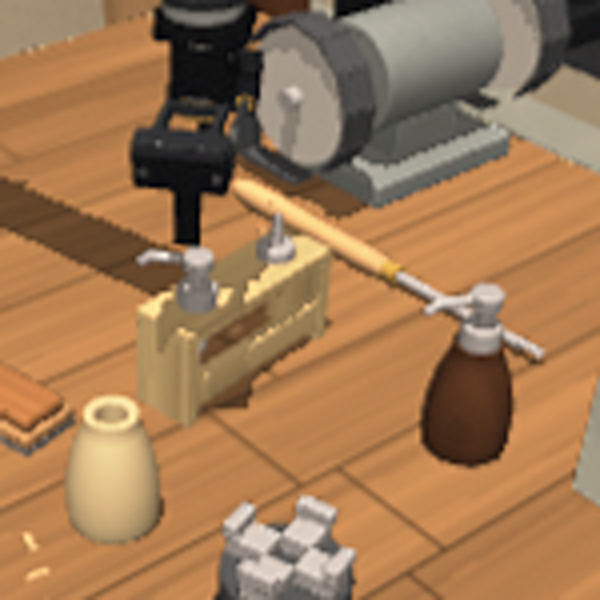

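```bash
python3 - <<'E'
from h import *
c=load('w3')
f=lambda x,y,z:onz(c,100+x/2.2-.3,60+y/2.2-.3,z)
print('head',f(328,346,.15),'collar',f(327,310,.118),'spout',f(328,450,.144),'pourer',f(66,158,.118))
# finger tips mid
for p in [(168,372),(502,372)]: print(f(*p,.1897))
s=load('s3'); p=np.array([.5015,.1574,.2007-.011]); q=(proj(s,p)-[220,100]+.4)*4; print(q)
R=Ro.from_euler('xyz',[np.pi,0,np.radians(40.84)]).as_matrix()
for k in (-1,1): print((proj(s,p+k*.0435*R[:,1])-[220,100]+.4)*4,(proj(s,p+k*.0585*R[:,1])-[220,100]+.4)*4)
g=lambda x,y,z:onz(s,220+x/4-.4,100+y/4-.4,z)
print('scene head',g(200,257,.15))
t=load('t3'); cv2.imwrite('pics/t3z.png',cv2.resize(t['I'][150:270,140:300,::-1],None,fx=5,fy=5,interpolation=cv2.INTER_CUBIC))
E
```

```text
head [0.50140907 0.15996187 0.15      ] collar [0.50244699 0.16166588 0.118     ] spout [0.47069768 0.13359462 0.144     ] pourer [0.48546668 0.26444589 0.118     ]
[0.48035219 0.19622006 0.1897    ]
[0.53706629 0.13058782 0.1897    ]
[197.60148695 216.06272576]
[206.83230058 191.51664183] [209.89807458 183.36430025]
[187.83021317 242.04597229] [184.32680377 251.36205045]
scene head [0.50445059 0.15868367 0.15      ]
```

View pics/t3z.png

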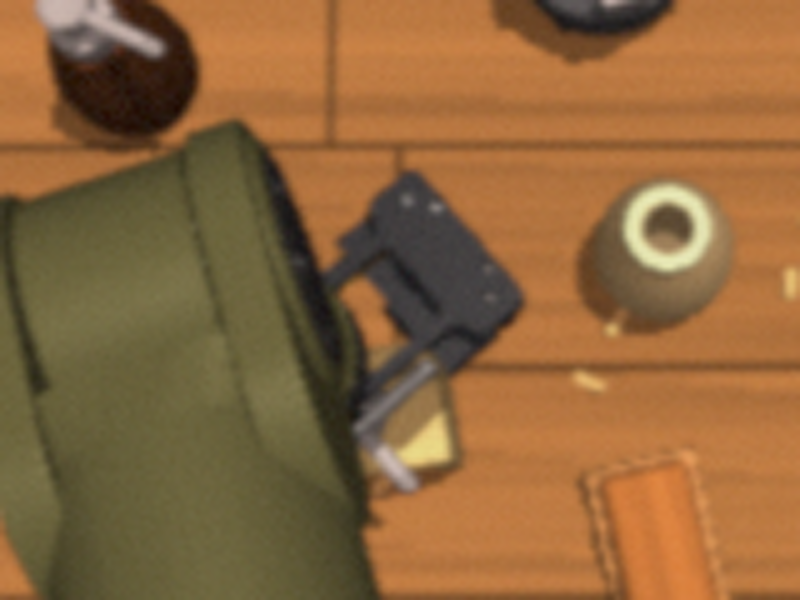

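```bash
python3 - <<'E'
from h import *
go(.5017,.1584,.1145,40.8)
E
```

```text
t 2.9 p [0.5015 0.1574 0.2007] rpy [ 1.7998e+02 -1.1000e-01  4.0840e+01] F [ 0.29  0.27 -1.07] w 0.087
shift [0.0007, -0.0007, 0.0862] rot [0.0004, -0.0019, 0.0007]
```

Emit:
servo_tool(
  moves=[
    [[0.001,-0.001,0.02,0,0,0],[0.001,-0.001,0.04,0,0,0],[0.001,-0.001,0.06,0,0,0],[0.001,-0.001,0.075,0,0,0],[0.001,-0.001,0.082,0,0,0],[0.001,-0.001,0.086,0,0,0],[0.001,-0.001,0.086,0,0,0],[0.001,-0.001,0.086,0,0,0]],
  ],
)

```text
t: 3.9
tool_pos: [0.5014, 0.1587, 0.1142]
tool_rot: [3.141, -0.001, 0.713]
ft_force: [0.5, -0.3, 0.0]
grip_width: 0.0871
```

```bash
python3 - <<'E'
from h import *
snap('wrist','w4'); snap('scene','s4')
go(.5017,.1584,.1145,40.8)
cv2.imwrite('pics/s4z.png',cv2.resize(load('s4')['I'][100:250,220:370,::-1],None,fx=4,fy=4,interpolation=cv2.INTER_CUBIC))
E
```

```text
t 4.0 p [0.5013 0.1587 0.114 ] rpy [ 1.7999e+02 -6.0000e-02  4.0840e+01] F [ 0.59 -0.11 -0.83] w 0.0874
shift [0.0001, 0.0005, -0.0005] rot [0.0001, -0.001, 0.0007]
```

View pics/s4z.png

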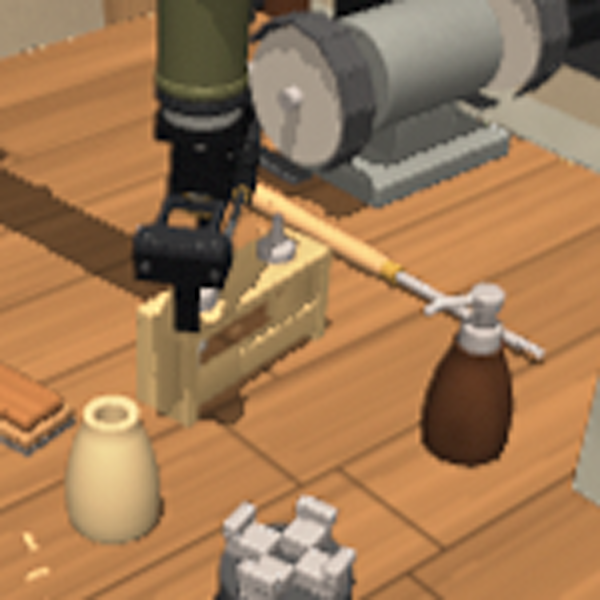

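View pics/w4.png

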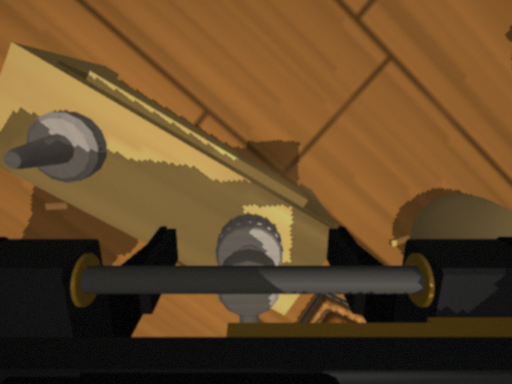

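Emit:
servo_tool(
  moves=[
    [[0,0,0,0,0,0],[0,0,0,0,0,0],[0,0,0,0,0,0],[0,0,0,0,0,0],[0,0,0,0,0,0],[0,0,0,0,0,0],[0,0,0,0,0,0],[0,0,0,0,0,0]],
  ],
  gripper=0,
  squeeze=25,
)

```text
t: 5.0
tool_pos: [0.5009, 0.1586, 0.1135]
tool_rot: [-3.141, 0.0, 0.713]
ft_force: [-0.6, 0.7, 0.6]
grip_width: 0.0349
```

```bash
python3 - <<'E'
from h import *
go(.5017,.1584,.27,40.8); snap('wrist','w5')
E
```

```text
t 5.0 p [0.5009 0.1586 0.1135] rpy [-179.99    0.     40.85] F [-0.61  0.7   0.6 ] w 0.0349
shift [0.0005, 0.0006, -0.1565] rot [-0.0001, 0.0, 0.0008]
```

View pics/w5.png

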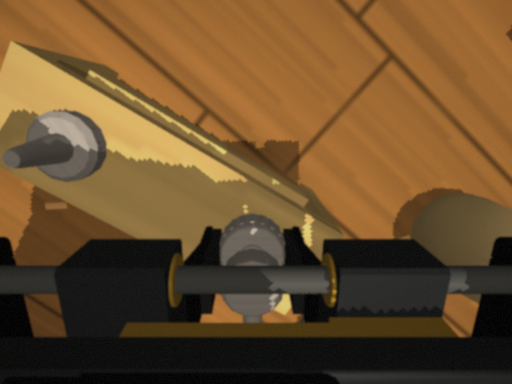

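```bash
python3 - <<'E'
from h import *
c=load('w5'); R=Ro.from_euler('xyz',[np.pi,0,np.radians(40.85)]).as_matrix(); o=np.array([.5009,.1586,0])
for z in (.118,.15,.134):
  print(z,[ (round(dx,3),proj(c,o+[0,0,z]+R[:,0]*dx).round(1).tolist()) for dx in (-.018,-.014,0,.014,.018)])
print(proj(c,o+[0,0,.122]+R[:,1]*.018),proj(c,o+[0,0,.122]-R[:,1]*.018), proj(c,o+[0,0,.122]-R[:,1]*.018+R[:,0]*.0095))
cv2.imwrite('pics/w5z.png',cv2.resize(c['I'][200:340,160:360,::-1],None,fx=4,fy=4,interpolation=cv2.INTER_CUBIC))
E
```

```text
0.118 [(-0.018, [251.7, 286.0]), (-0.014, [251.7, 279.6]), (0, [251.7, 256.4]), (0.014, [251.7, 232.1]), (0.018, [251.7, 224.9])]
0.15 [(-0.018, [251.7, 326.9]), (-0.014, [251.7, 319.3]), (0, [251.7, 292.0]), (0.014, [251.7, 262.9]), (0.018, [251.7, 254.3])]
0.134 [(-0.018, [251.7, 304.4]), (-0.014, [251.7, 297.5]), (0, [251.7, 272.3]), (0.014, [251.7, 245.8]), (0.018, [251.7, 238.0])]
[286.40987525 260.0962845 ] [216.98390116 260.12414975] [216.38674845 243.39244614]
```

View pics/w5z.png

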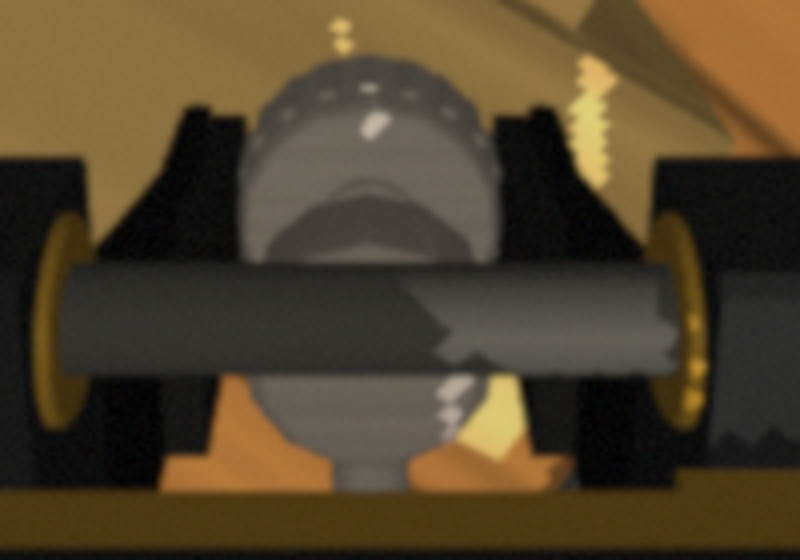

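Emit:
servo_tool(
  moves=[
    [[0,0,-0.01,0,0,0],[0,0,-0.03,0,0,0],[0,0,-0.05,0,0,0],[0,0,-0.07,0,0,0],[0,0,-0.09,0,0,0],[0,0,-0.11,0,0,0],[0,0,-0.125,0,0,0],[0,0,-0.135,0,0,0],[0,0,-0.14,0,0,0],[0,0,-0.14,0,0,0],[0,0,-0.14,0,0,0]],
  ],
)

```text
t: 6.42
tool_pos: [0.5006, 0.1584, 0.2529]
tool_rot: [-3.141, 0.001, 0.713]
ft_force: [-0.7, -0.6, -0.6]
grip_width: 0.0348
```

```bash
python3 - <<'E'
from h import *
snap('scene','s6');snap('wrist','w6')
go(.5945,-.0023,.25,40.8)
cv2.imwrite('pics/s6z.png',cv2.resize(load('s6')['I'][90:250,220:370,::-1],None,fx=3.7,fy=3.7,interpolation=cv2.INTER_CUBIC))
E
```

```text
t 6.525 p [0.5007 0.1584 0.253 ] rpy [-1.7999e+02  6.0000e-02  4.0840e+01] F [-0.01 -0.55 -0.69] w 0.0348
shift [-0.0341, 0.1829, 0.003] rot [-0.0002, 0.001, 0.0007]
```

View pics/s6z.png

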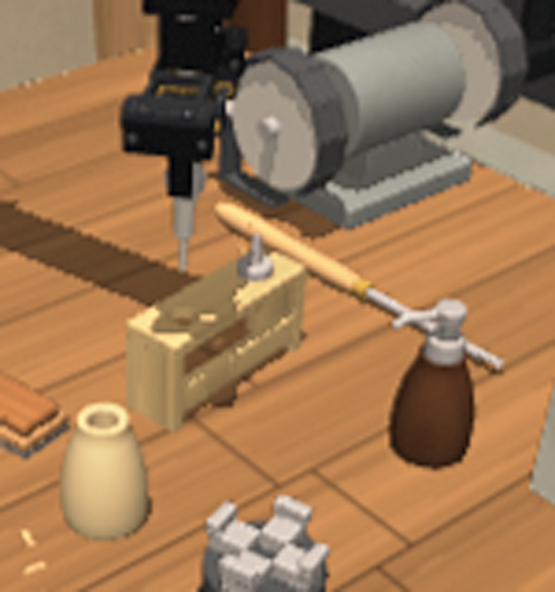

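View pics/w6.png

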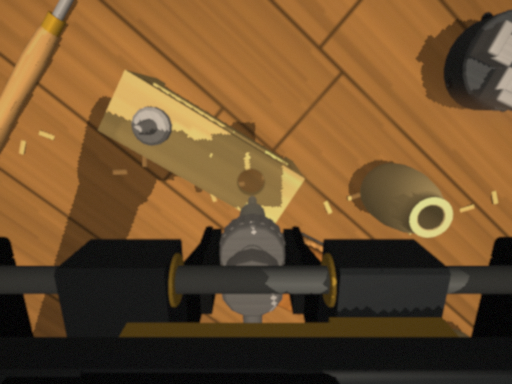

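```bash
python3 - <<'E'
from h import *
c=load('w6');s=load('s6')
I=c['I'].astype(int); 
cv2.imwrite('pics/w6z.png',cv2.resize(c['I'][160:250,220:460,::-1],None,fx=3.3,fy=3.3,interpolation=cv2.INTER_CUBIC))
print('tip wrist',onz(c,250,199,.1545),'pred px',proj(c,[.5007,.1584,.1545]))
print('tip scene',onz(s,220+184/3.7-.4,90+270/3.7-.4,.1545),'pred px',(proj(s,[.5007,.1584,.1545])-[220,90]+.4)*3.7)
# rim ring mask
for n,cc in (('w',c),('s',s),('top',load('top0'))):
    im=cc['I'].astype(np.uint8); hsv=cv2.cvtColor(im,cv2.COLOR_RGB2HSV)
    print(n)
    m=((hsv[...,2]>190)&(hsv[...,1]<130)&(hsv[...,0]>18)&(hsv[...,0]<45)).astype(np.uint8)
    u0,v0=proj(cc,[.5945,-.0023,.11]).astype(int)
    cs,_=cv2.findContours(m,cv2.RETR_EXTERNAL,cv2.CHAIN_APPROX_NONE)
    for k in cs:
        (x,y),r=cv2.minEnclosingCircle(k)
        if abs(x-u0)<25 and abs(y-v0)<25 and len(k)>15:
            e=cv2.fitEllipse(k); print(e,onz(cc,*e[0],.11))
E
```

```text
tip wrist [0.49935245 0.15918069 0.1545    ] pred px [251.72648838 198.43040028]
tip scene [0.50299006 0.15853699 0.1545    ] pred px [182.35935077 269.02253904]
w
((431.0486145019531, 217.166015625), (36.79415512084961, 44.2992057800293), 58.250221252441406) [ 0.59500555 -0.00272429  0.11      ]
s
((246.37725830078125, 215.53907775878906), (11.955445289611816, 15.090909957885742), 4.050947666168213) [ 0.64278839 -0.0398629   0.11      ]
((247.28671264648438, 203.0), (8.252886772155762, 12.414649963378906), 90.0) [ 0.59468879 -0.00199421  0.11      ]
((266.5556335449219, 181.2596893310547), (3.2127585411071777, 8.81404972076416), 94.30791473388672) [0.53629895 0.12102118 0.11      ]
top
((273.1370544433594, 195.04188537597656), (15.462664604187012, 15.85986042022705), 105.4034652709961) [ 0.59405392 -0.00287339  0.11      ]
```

View pics/w6z.png

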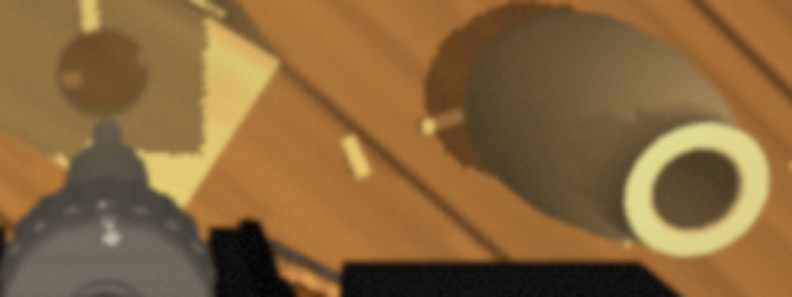

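Emit:
servo_tool(
  moves=[
    [[-0.003,0.017,0,0,0,0],[-0.01,0.05,0,0,0,0],[-0.017,0.09,0,0,0,0],[-0.024,0.13,0,0,0,0],[-0.03,0.16,0,0,0,0],[-0.033,0.177,0,0,0,0],[-0.034,0.183,0,0,0,0],[-0.034,0.183,0,0,0,0],[-0.034,0.183,0,0,0,0],[-0.034,0.183,0,0,0,0]],
  ],
)

```text
t: 7.78
tool_pos: [0.5947, -0.001, 0.2536]
tool_rot: [-3.141, -0.0, 0.715]
ft_force: [-0.4, 0.1, -1.3]
grip_width: 0.0352
```

```bash
python3 - <<'E'
from h import *
go(.5945,-.0024,.21,40.8)
snap('scene','s7');snap('wrist','w7');snap('top','t7')
for t,b in (('w7',(150,300,150,350)),('s7',(90,250,180,330)),('t7',(130,280,200,400))):
    y0,y1,x0,x1=b; cv2.imwrite(f'pics/{t}z.png',cv2.resize(load(t)['I'][y0:y1,x0:x1,::-1],None,fx=3.7,fy=3.7,interpolation=cv2.INTER_CUBIC))
E
```

```text
t 7.775 p [ 0.5947 -0.001   0.2536] rpy [-1.7998e+02 -2.0000e-02  4.0940e+01] F [-0.35  0.08 -1.33] w 0.0352
shift [-0.0011, 0.0009, 0.0436] rot [-0.0004, -0.0004, 0.0025]
```

View pics/s7z.png

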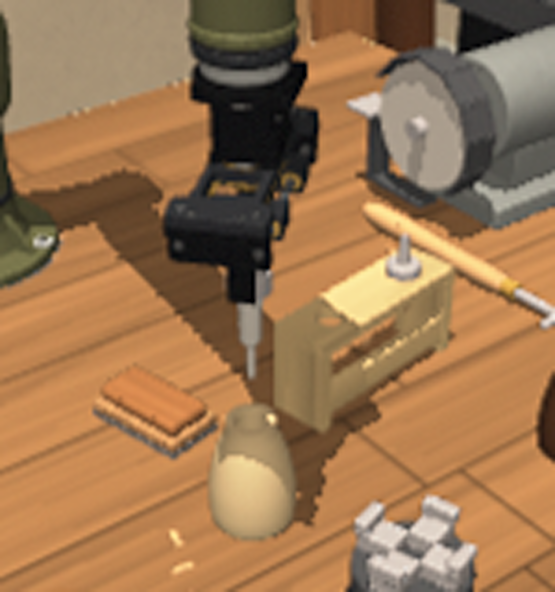

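View pics/w7z.png

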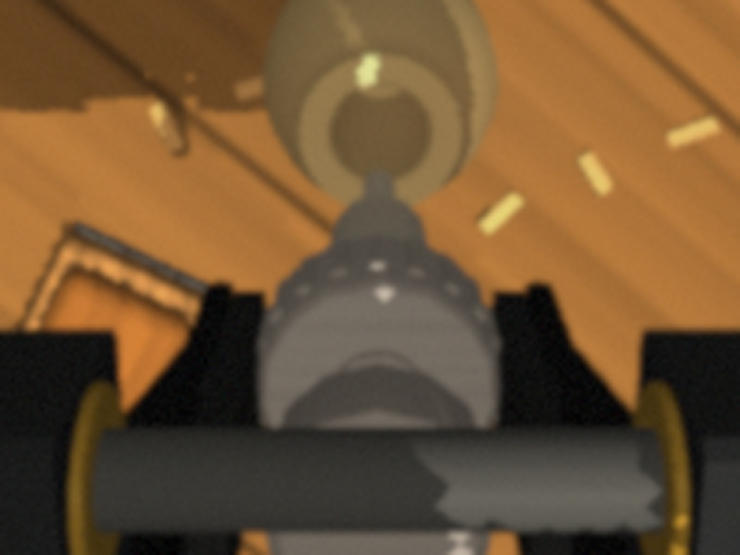

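View pics/t7z.png

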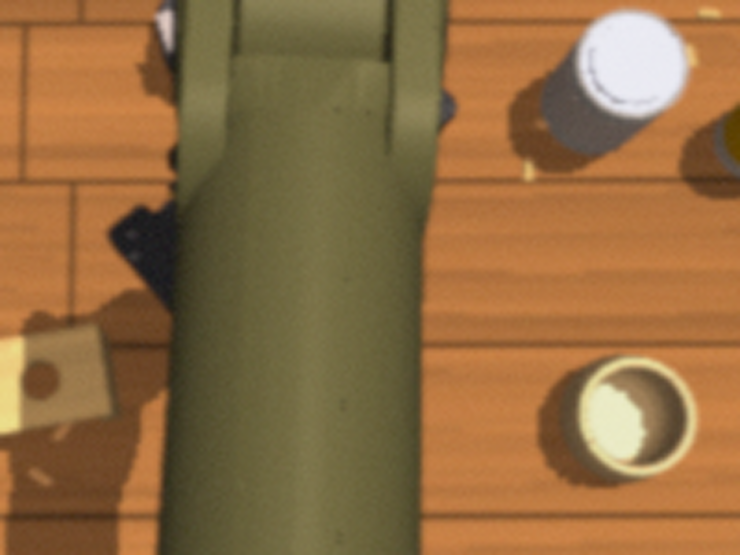

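```bash
python3 - <<'E'
from h import *
c=load('w7');s=load('s7')
W=lambda x,y,z:onz(c,150+x/3.7-.36,150+y/3.7-.36,z)
S=lambda x,y,z:onz(s,180+x/3.7-.36,90+y/3.7-.36,z)
zt=.2536-.0135-.085
print('wrist tip',W(379,175,zt),'bore',W(381,132,.11),'rim',W(383,127,.11), 'widths',np.linalg.norm(W(300,127,.11)-W(466,127,.11)),np.linalg.norm(W(330,132,.11)-W(431,132,.11)))
print('scene tip',S(251,376,zt),'rim',S(252,420,.11), (proj(s,[.5947,-.001,zt])-[180,90]+.36)*3.7,(proj(s,[.5945,-.0024,.11])-[180,90]+.36)*3.7)
E
python3 - <<'E'
import sys; sys.path.insert(0,'.')
import cv2,numpy as np,os; os.chdir('.')
a=np.load('pics/s7.npz')['I'][175:225,225:275,::-1]; cv2.imwrite('pics/s7y.png',cv2.resize(a,None,fx=11,fy=11,interpolation=cv2.INTER_CUBIC))
E
```

```text
wrist tip [ 5.96085842e-01 -5.01998132e-04  1.55100000e-01] bore [ 0.59517765 -0.00209506  0.11      ] rim [ 0.59657646 -0.00159058  0.11      ] widths 0.04453695044297382 0.027132630921458248
scene tip [ 5.94807465e-01 -3.56646837e-04  1.55100000e-01] rim [ 0.59619966 -0.00129142  0.11      ] [250.29504602 376.21426865] [249.77593421 419.49972485]
```

View pics/s7y.png

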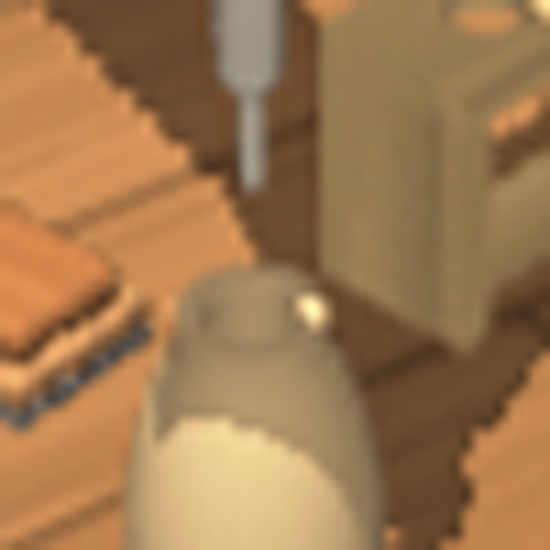

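```bash
python3 - <<'E'
from h import *
go(.595,-.0022,.145,40.8)
E
```

```text
t 7.925 p [ 0.5948 -0.0016  0.2537] rpy [-1.7999e+02 -2.0000e-02  4.0890e+01] F [ 0.03  0.15 -0.54] w 0.0353
shift [-0.0003, 0.0006, 0.1087] rot [-0.0001, -0.0004, 0.0015]
```

Emit:
servo_tool(
  moves=[
    [[0,0.0005,0.01,0,0,0],[0,0.0005,0.025,0,0,0],[0,0.0005,0.04,0,0,0],[0,0.0005,0.055,0,0,0],[0,0.0005,0.07,0,0,0],[0,0.0005,0.085,0,0,0],[0,0.0005,0.095,0,0,0],[0,0.0005,0.103,0,0,0],[0,0.0005,0.107,0,0,0],[0,0.0005,0.107,0,0,0],[0,0.0005,0.107,0,0,0]],
  ],
)

```text
t: 9.3
tool_pos: [0.5956, -0.0025, 0.1471]
tool_rot: [3.141, -0.001, 0.713]
ft_force: [0.9, -0.5, -0.9]
grip_width: 0.0349
```

```bash
python3 - <<'E'
from h import *
go(.595,-.0022,.1235,40.8)
snap('scene','s8');snap('wrist','w8')
for t,b in (('w8',(150,300,150,350)),('s8',(150,240,200,300))):
    y0,y1,x0,x1=b; k=3.7 if t=='w8' else 6; cv2.imwrite(f'pics/{t}z.png',cv2.resize(load(t)['I'][y0:y1,x0:x1,::-1],None,fx=k,fy=k,interpolation=cv2.INTER_CUBIC))
E
```

```text
t 9.3 p [ 0.5956 -0.0025  0.1471] rpy [ 1.7997e+02 -5.0000e-02  4.0850e+01] F [ 0.86 -0.53 -0.91] w 0.0349
shift [-0.0003, -0.0006, 0.0236] rot [0.0005, -0.0009, 0.0008]
```

View pics/s8z.png

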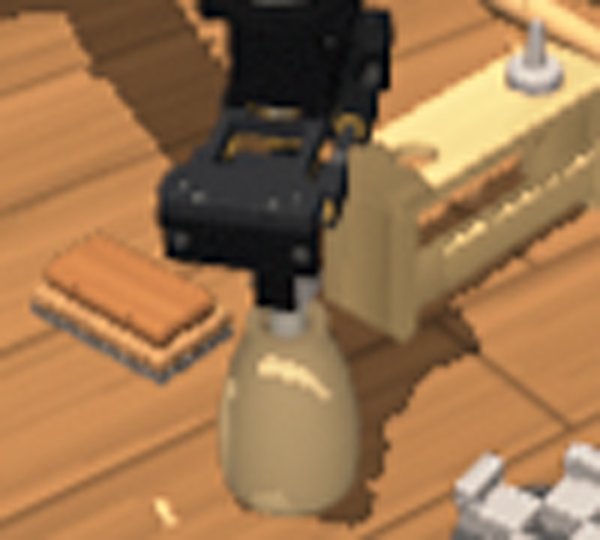

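View pics/w8z.png

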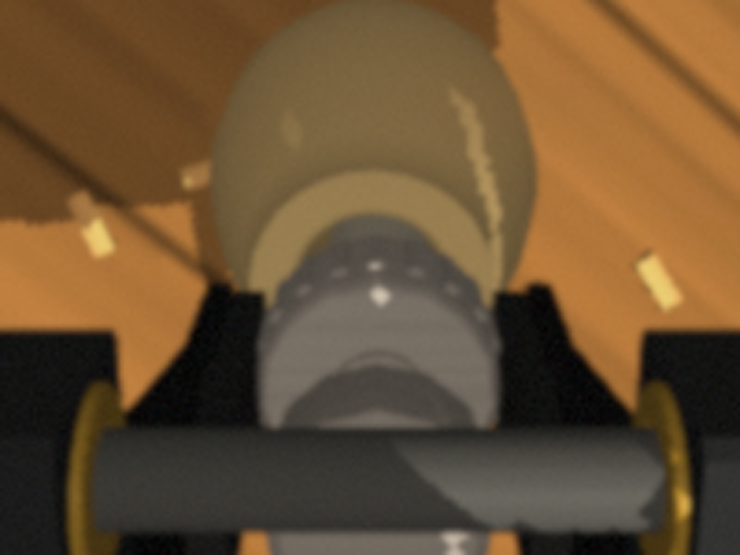

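```bash
python3 - <<'E'
from h import *
c=load('w8');I=c['I']
W=lambda x,y,z:onz(c,150+x/3.7-.36,150+y/3.7-.36,z)
p=np.array([.5956,-.0025]);R=Ro.from_euler('xyz',[np.pi,0,np.radians(40.85)]).as_matrix()
for q in [(372,170),(247,280),(497,280),(310,190),(436,190),(255,250),(488,250)]:
    d=W(*q,.11)[:2]-p; print(q,'tool xy',(d@R[:2,:2]).round(4), 'r',np.linalg.norm(d).round(4))
cv2.imwrite('pics/w8y.png',cv2.resize(I[185:240,205:295,::-1],None,fx=8,fy=8,interpolation=cv2.INTER_CUBIC))
E
```

```text
(372, 170) tool xy [ 0.0212 -0.0009] r 0.0212
(247, 280) tool xy [ 0.0007 -0.0232] r 0.0233
(497, 280) tool xy [0.0007 0.0214] r 0.0214
(310, 190) tool xy [ 0.0176 -0.0117] r 0.0211
(436, 190) tool xy [0.0176 0.0102] r 0.0203
(255, 250) tool xy [ 0.0064 -0.0216] r 0.0226
(488, 250) tool xy [0.0064 0.0196] r 0.0206
```

View pics/w8y.png

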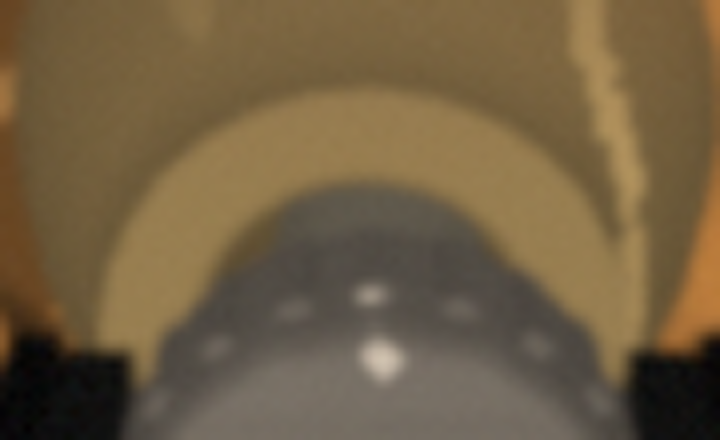

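Emit:
servo_tool(
  moves=[
    [[-0.0007,-0.0008,0,0,0,0],[-0.0007,-0.0008,0.002,0,0,0],[-0.0007,-0.0008,0.005,0,0,0],[-0.0007,-0.0008,0.008,0,0,0],[-0.0007,-0.0008,0.011,0,0,0],[-0.0007,-0.0008,0.013,0,0,0],[-0.0007,-0.0008,0.014,0,0,0],[-0.0007,-0.0008,0.014,0,0,0]],
  ],
)

```text
t: 10.4
tool_pos: [0.5942, -0.0024, 0.1325]
tool_rot: [-3.142, -0.0, 0.713]
ft_force: [-0.1, -0.4, -1.1]
grip_width: 0.035
```

```bash
python3 - <<'E'
from h import *
go(.5946,-.0024,.1235,40.8)
snap('scene','s9');snap('wrist','w9')
cv2.imwrite('pics/w9z.png',cv2.resize(load('w9')['I'][150:300,150:350,::-1],None,fx=3.7,fy=3.7,interpolation=cv2.INTER_CUBIC))
E
```

```text
t 10.4 p [ 0.5942 -0.0024  0.1325] rpy [-180.     -0.     40.84] F [-0.09 -0.4  -1.06] w 0.035
shift [0.0003, 0.0003, 0.009] rot [-0.0, -0.0, 0.0007]
```

View pics/w9z.png

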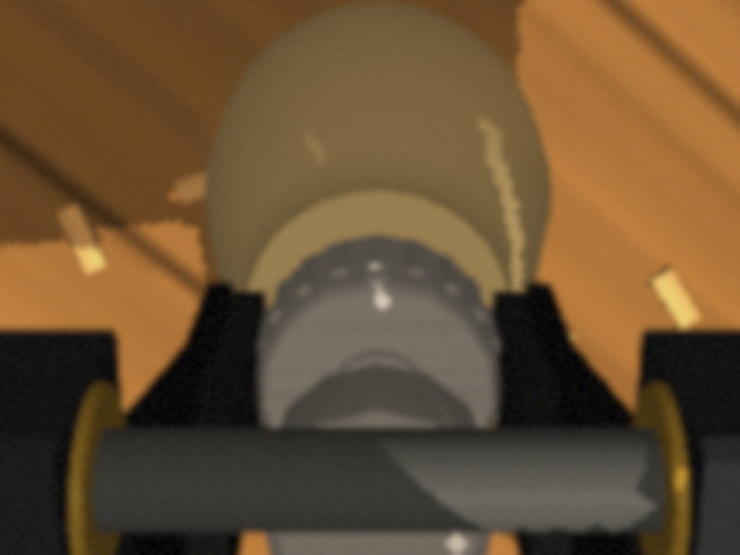

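Emit:
servo_tool(
  moves=[
    [[0,0,0.002,0,0,0],[0,0,0.004,0,0,0],[0,0,0.006,0,0,0],[0,0,0.007,0,0,0],[0,0,0.008,0,0,0],[0,0,0.008,0,0,0]],
  ],
)

```text
t: 11.25
tool_pos: [0.5942, -0.0024, 0.1245]
tool_rot: [-3.142, 0.0, 0.713]
ft_force: [0.1, 0.1, -2.1]
grip_width: 0.035
```

```bash
python3 - <<'E'
from h import *
go(.5946,-.0024,.1235,40.8)
E
```

```text
t 11.25 p [ 0.5942 -0.0024  0.1245] rpy [-180.      0.     40.84] F [ 0.14  0.15 -2.13] w 0.035
shift [0.0003, 0.0003, 0.001] rot [-0.0001, 0.0, 0.0007]
```

Emit:
servo_tool(
  moves=[
    [[0,0,0.0005,0,0,0],[0,0,0.001,0,0,0],[0,0,0.0015,0,0,0],[0,0,0.0015,0,0,0]],
  ],
)

```text
t: 11.75
tool_pos: [0.5943, -0.0024, 0.1236]
tool_rot: [3.142, -0.0, 0.713]
ft_force: [-1.0, -0.1, 4.0]
grip_width: 0.035
```

```bash
python3 - <<'E'
from h import *
go(.5946,-.0024,.1235,40.8)
snap('scene','s10');snap('wrist','w10')
cv2.imwrite('pics/w10z.png',cv2.resize(load('w10')['I'][150:300,150:350,::-1],None,fx=3.7,fy=3.7,interpolation=cv2.INTER_CUBIC))
cv2.imwrite('pics/s10z.png',cv2.resize(load('s10')['I'][150:240,200:300,::-1],None,fx=6,fy=6,interpolation=cv2.INTER_CUBIC))
E
```

```text
t 11.75 p [ 0.5943 -0.0024  0.1236] rpy [ 1.800e+02 -3.000e-02  4.084e+01] F [-0.97 -0.06  3.96] w 0.035
shift [0.0002, 0.0002, 0.0001] rot [0.0, -0.0005, 0.0007]
```

View pics/w10z.png

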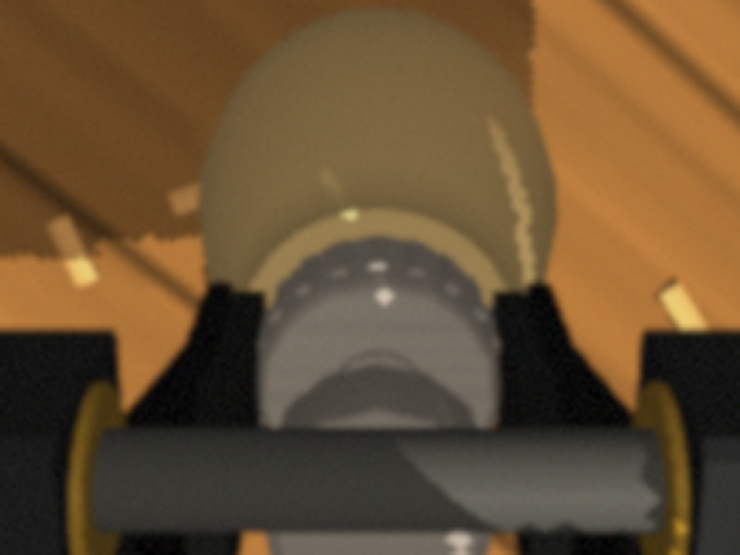

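View pics/s10z.png

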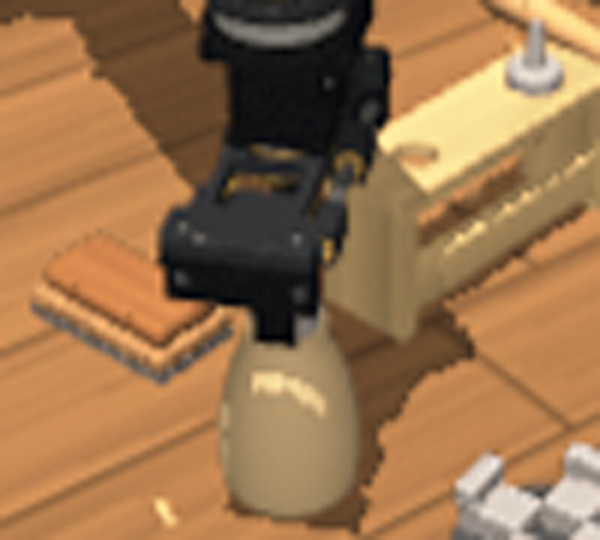

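Emit:
servo_tool(
  moves=[
    [[0,0,-0.0003,0,0,0],[0,0,-0.0005,0,0,0],[0,0,-0.0005,0,0,0],[0,0,-0.0005,0,0,0],[0,0,-0.0005,0,0,0],[0,0,-0.0005,0,0,0],[0,0,-0.0005,0,0,0],[0,0,-0.0005,0,0,0],[0,0,-0.0005,0,0,0],[0,0,-0.0005,0,0,0]],
  ],
  gripper=100,
)

```text
t: 13.1
tool_pos: [0.5942, -0.0024, 0.1236]
tool_rot: [3.142, -0.0, 0.713]
ft_force: [0.2, -0.6, -0.6]
grip_width: 0.0868
```

```bash
python3 - <<'E'
from h import *
go(.5943,-.0024,.22,40.8)
snap('wrist','w11')
E
```

```text
t 13.1 p [ 0.5942 -0.0024  0.1236] rpy [ 1.800e+02 -1.000e-02  4.084e+01] F [ 0.15 -0.61 -0.6 ] w 0.0868
shift [0.0, 0.0001, -0.0964] rot [0.0, -0.0001, 0.0007]
```

View pics/w11.png

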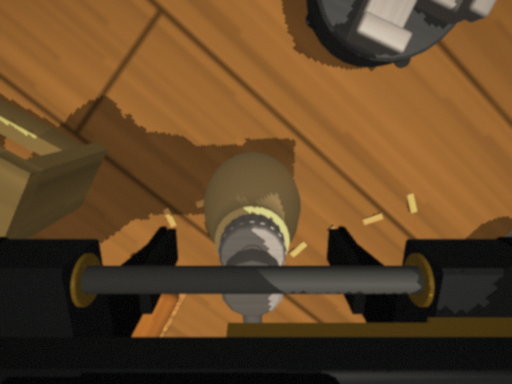

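Released cleanly; the pump stays seated. Now rise straight up.

Emit:
servo_tool(
  moves=[
    [[0,0,-0.01,0,0,0],[0,0,-0.025,0,0,0],[0,0,-0.045,0,0,0],[0,0,-0.065,0,0,0],[0,0,-0.085,0,0,0],[0,0,-0.095,0,0,0],[0,0,-0.1,0,0,0],[0,0,-0.1,0,0,0],[0,0,-0.1,0,0,0]],
  ],
)

```text
t: 14.28
tool_pos: [0.5938, -0.0023, 0.2228]
tool_rot: [-3.141, 0.001, 0.713]
ft_force: [-0.3, -0.3, -0.1]
grip_width: 0.0873
```

Emit:
servo_tool(
  moves=[
    [[0,0,0,0,0,0],[0,0,0,0,0,0],[0,0,0,0,0,0],[0,0,0,0,0,0],[0,0,0,0,0,0],[0,0,0,0,0,0],[0,0,0,0,0,0],[0,0,0,0,0,0],[0,0,0,0,0,0],[0,0,0,0,0,0],[0,0,0,0,0,0],[0,0,0,0,0,0]],
  ],
  gripper=0,
)

```text
t: 15.78
tool_pos: [0.5942, -0.0024, 0.2236]
tool_rot: [3.142, -0.0, 0.713]
ft_force: [0.6, 0.3, 0.6]
grip_width: 0.0003
```

```bash
python3 - <<'E'
from h import *
go(.5943,-.0024,.175,40.8)
snap('wrist','w12'); snap('scene','s12')
cv2.imwrite('pics/w12z.png',cv2.resize(load('w12')['I'][150:330,150:350,::-1],None,fx=3.3,fy=3.3,interpolation=cv2.INTER_CUBIC))
cv2.imwrite('pics/s12z.png',cv2.resize(load('s12')['I'][130:240,200:320,::-1],None,fx=5,fy=5,interpolation=cv2.INTER_CUBIC))
E
```

```text
t 15.775 p [ 0.5942 -0.0024  0.2236] rpy [ 1.800e+02 -1.000e-02  4.084e+01] F [0.61 0.34 0.58] w 0.0003
shift [0.0, 0.0001, 0.0486] rot [0.0, -0.0001, 0.0008]
```

View pics/w12z.png

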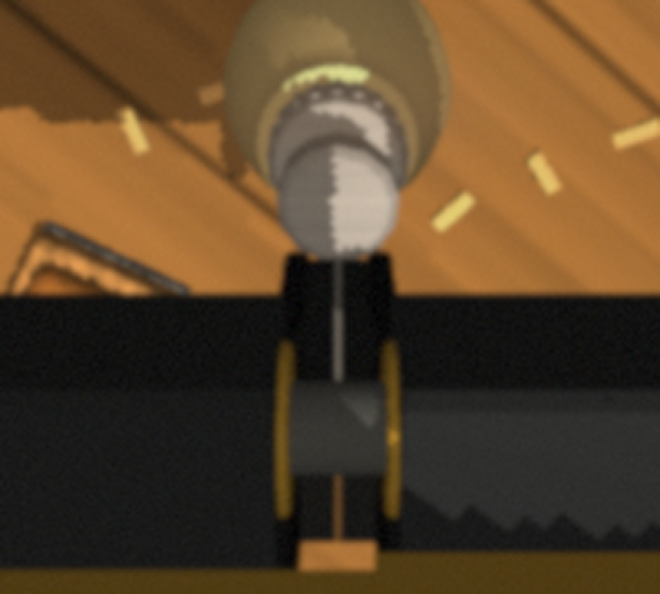

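View pics/s12z.png

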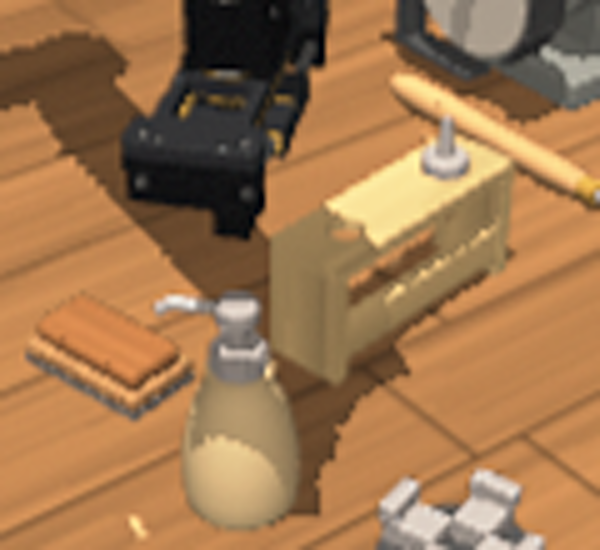

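```bash
python3 - <<'E'
from h import *
c=load('w12'); s=load('s12')
h=onz(c,150+338/3.3-.35,150+198/3.3-.35,.16); print(h, onz(s,200+239/5-.4,130+302/5-.4,.16), 'pred',(proj(c,[.5942,-.0024,.16])-[150,150]+.35)*3.3,(proj(s,[.5942,-.0024,.16])-[200,130]+.4)*5)
t=load('top0')
E
```

```text
[ 0.59615083 -0.00109713  0.16      ] [ 5.94843424e-01 -5.69341387e-04  1.60000000e-01] pred [336.70668868 207.75753745] [235.95929924 302.56429418]
```

Emit:
servo_tool(
  moves=[
    [[0.0015,0,0.01,0,0,0],[0.0015,0,0.025,0,0,0],[0.0015,0,0.038,0,0,0],[0.0015,0,0.046,0,0,0],[0.0015,0,0.049,0,0,0],[0.0015,0,0.049,0,0,0],[0.0015,0,0.049,0,0,0]],
  ],
)

```text
t: 16.75
tool_pos: [0.5957, -0.0014, 0.1751]
tool_rot: [3.141, -0.001, 0.713]
ft_force: [1.0, -0.3, 0.4]
grip_width: 0.0008
```

```bash
python3 - <<'E'
from h import *
go(.5953,-.0014,.157,40.8)
snap('wrist','w13'); snap('scene','s13')
cv2.imwrite('pics/w13z.png',cv2.resize(load('w13')['I'][180:300,170:330,::-1],None,fx=4,fy=4,interpolation=cv2.INTER_CUBIC))
cv2.imwrite('pics/s13z.png',cv2.resize(load('s13')['I'][150:240,200:300,::-1],None,fx=6,fy=6,interpolation=cv2.INTER_CUBIC))
E
```

```text
t 16.75 p [ 0.5957 -0.0014  0.1751] rpy [ 1.7997e+02 -5.0000e-02  4.0840e+01] F [ 1.01 -0.25  0.36] w 0.0008
shift [-0.0003, -0.0003, 0.0181] rot [0.0005, -0.0008, 0.0006]
```

View pics/w13z.png

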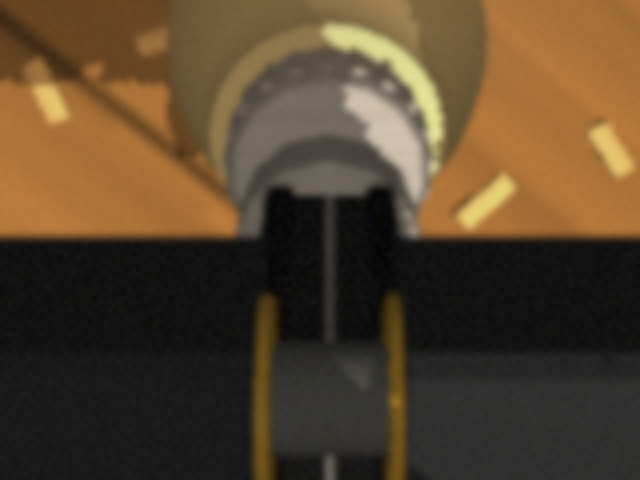

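View pics/s13z.png

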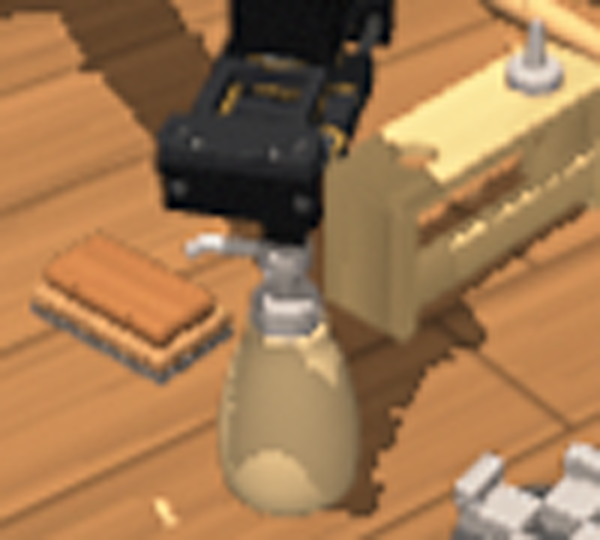

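Emit:
servo_tool(
  moves=[
    [[0,0,0.002,0,0,0],[0,0,0.004,0,0,0],[0,0,0.006,0,0,0],[0,0,0.008,0,0,0],[0,0,0.01,0,0,0],[0,0,0.012,0,0,0],[0,0,0.014,0,0,0],[0,0,0.016,0,0,0],[0,0,0.017,0,0,0],[0,0,0.017,0,0,0]],
  ],
)

```text
t: 18.1
tool_pos: [0.5956, -0.0014, 0.1582]
tool_rot: [3.141, -0.001, 0.713]
ft_force: [-2.4, 0.2, 7.8]
grip_width: 0.0004
```

```bash
python3 - <<'E'
from h import *
go(.5953,-.0014,.157,40.8)
E
```

```text
t 18.1 p [ 0.5956 -0.0014  0.1582] rpy [ 1.7999e+02 -4.0000e-02  4.0840e+01] F [-2.42  0.23  7.82] w 0.0004
shift [-0.0002, -0.0002, 0.0012] rot [0.0002, -0.0008, 0.0006]
```

Emit:
servo_tool(
  moves=[
    [[0,0,0.0005,0,0,0],[0,0,0.001,0,0,0],[0,0,0.0015,0,0,0],[0,0,0.0015,0,0,0]],
  ],
)

```text
t: 18.6
tool_pos: [0.5958, -0.0014, 0.1574]
tool_rot: [3.141, -0.001, 0.713]
ft_force: [-2.8, -0.1, 9.2]
grip_width: 0.0002
```

Emit:
servo_tool(
  moves=[
    [[0,0,0.0005,0,0,0],[0,0,0.001,0,0,0],[0,0,0.001,0,0,0]],
  ],
)

```text
t: 18.98
tool_pos: [0.5963, -0.0014, 0.1575]
tool_rot: [3.141, -0.003, 0.713]
ft_force: [-3.1, 0.4, 14.0]
grip_width: 0.0002
```

Emit:
servo_tool(
  moves=[
    [[0,0,0.0003,0,0,0],[0,0,0.0003,0,0,0],[0,0,0.0003,0,0,0],[0,0,0.0003,0,0,0],[0,0,0.0003,0,0,0],[0,0,0.0003,0,0,0],[0,0,0.0003,0,0,0],[0,0,0.0003,0,0,0],[0,0,0.0003,0,0,0],[0,0,0.0003,0,0,0],[0,0,0.0003,0,0,0],[0,0,0.0003,0,0,0]],
  ],
)

```text
t: 20.48
tool_pos: [0.5964, -0.0014, 0.1574]
tool_rot: [3.141, -0.003, 0.713]
ft_force: [-4.6, 0.2, 15.3]
grip_width: 0.0005
```

```bash
python3 - <<'E'
from h import *
go(.5953,-.0014,.157,40.8)
snap('wrist','w14'); snap('scene','s14')
cv2.imwrite('pics/s14z.png',cv2.resize(load('s14')['I'][150:240,200:300,::-1],None,fx=6,fy=6,interpolation=cv2.INTER_CUBIC))
E
```

```text
t 20.475 p [ 0.5964 -0.0014  0.1574] rpy [ 1.7994e+02 -1.6000e-01  4.0840e+01] F [-4.58  0.19 15.28] w 0.0005
shift [-0.0008, -0.0007, 0.0004] rot [0.001, -0.0028, 0.0007]
```

View pics/s14z.png

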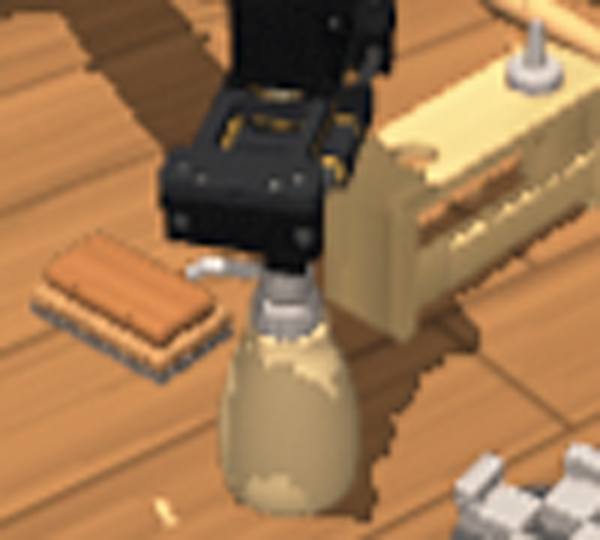

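View pics/w14.png

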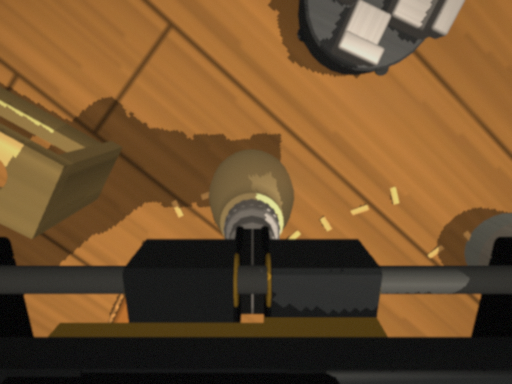

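Emit:
servo_tool(
  moves=[
    [[0,0,-0.002,0,0,0],[0,0,-0.005,0,0,0],[0,0,-0.009,0,0,0],[0,0,-0.013,0,0,0],[0,0,-0.018,0,0,0],[0,0,-0.025,0,0,0],[0,0,-0.04,0,0,0],[0,0,-0.06,0,0,0],[0,0,-0.08,0,0,0],[0,0,-0.09,0,0,0],[0,0,-0.095,0,0,0],[0,0,-0.095,0,0,0]],
  ],
)

```text
t: 22.08
tool_pos: [0.5953, -0.0014, 0.2497]
tool_rot: [-3.141, 0.0, 0.713]
ft_force: [-0.7, 0.4, -0.2]
grip_width: 0.0004
```

```bash
python3 - <<'E'
from h import *
go(.5953,-.0014,.157,40.8)
c=snap('wrist','w15'); snap('scene','s15')
cv2.imwrite('pics/s15z.png',cv2.resize(load('s15')['I'][130:240,200:320,::-1],None,fx=5,fy=5,interpolation=cv2.INTER_CUBIC))
cv2.imwrite('pics/w15z.png',cv2.resize(load('w15')['I'][150:330,150:350,::-1],None,fx=3.3,fy=3.3,interpolation=cv2.INTER_CUBIC))
E
```

```text
t 22.075 p [ 0.5953 -0.0014  0.2497] rpy [-179.99    0.     40.84] F [-0.7   0.44 -0.16] w 0.0004
shift [0.0, 0.0, 0.0927] rot [-0.0001, 0.0001, 0.0007]
```

View pics/s15z.png

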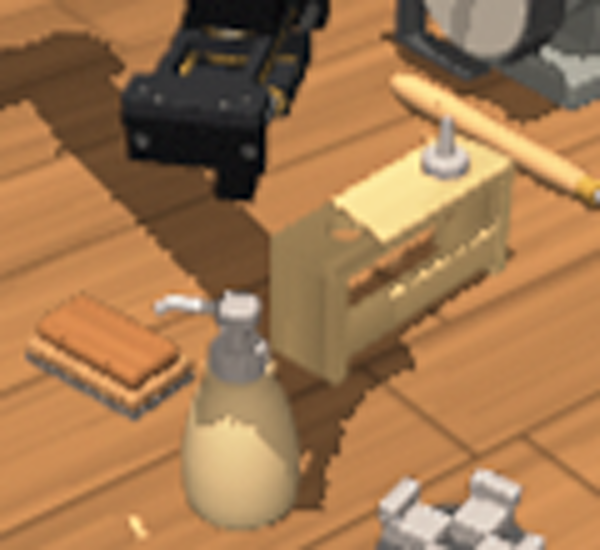

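View pics/w15z.png

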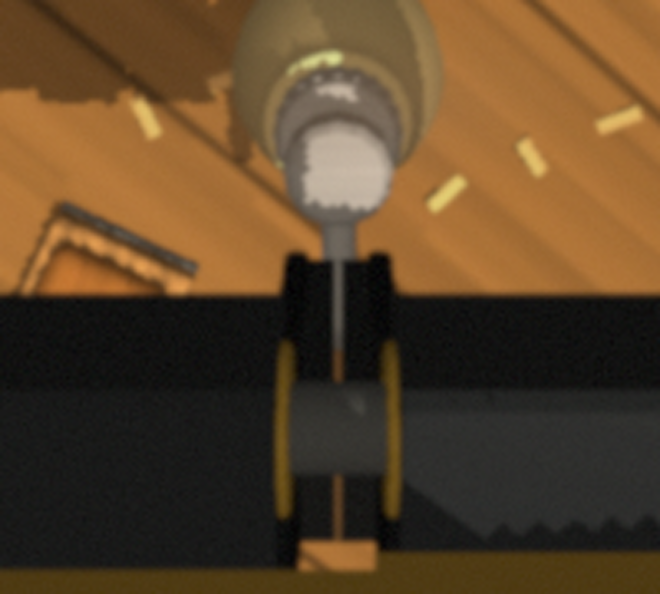

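Scene view: head back at (239,302) in the zoom, the same as before the press; collar flat on the rim, dispenser upright, spout unturned. Handing in.

```bash
python3 -c "
from h import *
print(robot.finish_job())"
```

```text
the job is handed in; nothing more can be done
None
```

I took the pump out of the rack, seated it in the dispenser and released it. I then pressed its head to the stop and let it spring back, and handed the job in at about 22 s of the 56 s.

- **Seating:** contact came at tool height 0.1236 m against an expected 0.1235 m, with about 4 N. After I opened the jaws, the pictures showed the pump seated and the collar flat on the rim.
- **Press:** the tool stopped moving at a height of about 0.157 m while the force rose from 9 N to 15 N, well above the 8 N needed at the stop. It stayed down for over 1.5 s. A sideways force of up to 4.6 N built up and the tool drifted about 0.6 mm.
- **After release:** in the scene view the head is back at the same picture position as before the press. The dispenser stands upright. The rack, pourer and sanding block, and the part of the chuck and gouge in that view, look unmoved; I took no final picture of the pot, can, glue or finished dispenser.
- **Disagreements:**
  - The cameras gave pump positions up to about 5 mm apart, so I used a weighted position and checked it in the wrist view.
  - The fingers read 34.9 mm on the 36 mm collar, although the picture showed the grasp centred.
  - The measured travel of the head was about 13.6 mm against the stated 14 mm, which I put down to calibration.

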